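Find the tray that belongs in the open drawer

TASK

Only one of the three blue tote trays belongs in the open drawer of the white parts cabinet: try them in turn, without forcing or dropping them into the drawer, until one goes right down onto the drawer's floor, then push the drawer fully shut. Leave the other two trays standing upright on the bench, and do not disturb the tools lying around.

Things in the scene. Friction and masses are not known exactly. Their poses are not given: they have to be found in the camera images.
- tray_a: Blue tote tray with a few fixings in its bottom, one of three look-alikes: one fits the drawer, the other two are each 14 mm too long, one in x, one in y; which is which is not told. The one that fits: rim 100.5 (x) x 140.5 (y) mm. Walls 36 mm high, 3 mm thick, drawn in 1.5 mm a side towards the bottom; 0.15 to 0.31 kg. Origin: centre of the underside, z up.
- tray_b: Blue tote tray with a few fixings in its bottom, one of three look-alikes: one fits the drawer, the other two are each 14 mm too long, one in x, one in y; which is which is not told. The one that fits: rim 100.5 (x) x 140.5 (y) mm. Walls 36 mm high, 3 mm thick, drawn in 1.5 mm a side towards the bottom; 0.15 to 0.31 kg. Origin: centre of the underside, z up.
- tray_c: Blue tote tray with a few fixings in its bottom, one of three look-alikes: one fits the drawer, the other two are each 14 mm too long, one in x, one in y; which is which is not told. The one that fits: rim 100.5 (x) x 140.5 (y) mm. Walls 36 mm high, 3 mm thick, drawn in 1.5 mm a side towards the bottom; 0.15 to 0.31 kg. Origin: centre of the underside, z up.
- tray_a_bar (a point): Top centre of that tray's black carrying bar, 50 mm above the tray's origin; axes are the tray's. The bar runs along x: 72 mm long, 12 mm thick (y), 20 mm high, over a thin divider; about 60 mm of free room inside the tray on either side (fixings below 16 mm). Grip it from above, fingers closing along y.
- tray_b_bar (a point): Top centre of that tray's black carrying bar, 50 mm above the tray's origin; axes are the tray's. The bar runs along x: 72 mm long, 12 mm thick (y), 20 mm high, over a thin divider; about 60 mm of free room inside the tray on either side (fixings below 16 mm). Grip it from above, fingers closing along y.
- tray_c_bar (a point): Top centre of that tray's black carrying bar, 50 mm above the tray's origin; axes are the tray's. The bar runs along x: 72 mm long, 12 mm thick (y), 20 mm high, over a thin divider; about 60 mm of free room inside the tray on either side (fixings below 16 mm). Grip it from above, fingers closing along y.
- cabinet: White bench parts cabinet, 170 (x) x 356 (y) x 168 mm high, fixed, with two by two drawers. Origin: centre of its underside; its x axis points from the drawer fronts to the back, y along the front. The front face is the plane x = -85 mm, the top is flat and bare.
- drawer (a joint): The cabinet's upper drawer on the robot's left, full-extension slides: 0 = fully shut, 0.140 m = fully out (it starts 0.132 to 0.140 out). It slides along the cabinet's x and stays where it is left; about 2 N move it.
- drawer_floor (a point): Centre of the drawer's inner floor; moves with the drawer, axes are the cabinet's. Inside 104 (x) x 144 (y) mm; side and back walls 6 mm thick, 45 mm high above this point, front panel 53 mm. The tray that fits, turned like the cabinet (or half a turn), rests with its origin here. Drawer out, the cabinet's face is 68 to 76 mm behind this point, its top 71 mm above.
- drawer_front (a point): Middle of the drawer front's outer face, 12 mm below the panel's top edge (panel 156 x 58 mm, 14 mm thick); x points into the drawer. Push here to shut; shut, the panel is 2 mm proud of the cabinet's face. A cup pull, 60 mm wide, stands out 18 mm from the panel, its top 20 mm below this point.
- screwdriver: Screwdriver lying on the bench behind the trays; bystander.
- wrench: Steel wrench lying on the bench behind the trays; bystander.
- hammer: Hammer lying at the right-hand edge of the work area; bystander.
- flap_disc: Grinder flap disc, 115 mm across, 12 mm thick, lying flat near the robot on the left; bystander.
- tape_measure: Yellow tape measure, 70 x 40 x 62 mm, near the robot on the left; bystander.
- offcut: Aluminium profile offcut, 40 x 40 x 90 mm, lying near the robot on the left; bystander.
- spray_can: Spray can, 65 mm across, 190 mm tall, standing on the left, beside the aluminium profiles; bystander.
Things that resemble listed ones, but are neither listed nor needed, are in the scene too. What is shaped like the tray_c but red or turquoise is not meant.

How it is judged:
By the outcome, as a careful person would: the job done as asked, in the order asked, and still so for the second after the job is handed in, with the robot touching nothing.
It also fails if it takes over 72 s, if anything falls off the work surface, if the arm or the gripper's body presses on something with over 40 N, if the wrist force passes 120 N, or if a joint passes its speed limit or range.

ROBOT

A 7-joint arm with a two-finger parallel gripper is mounted at the origin on the work surface. World frame = base frame: x ahead of the robot, y to its left, z up, the work surface at z = 0. Lengths are in m, angles in rad, forces in N, time in s.
With the tool pointing down it reaches from about 0.425 to 0.875 m from the base axis. Payload 8.4 kg.
Tool frame: the origin (TCP) lies midway between the tips of the shut fingers; the grasp point (between the pads) lies env.grip_point_offset behind it (env.grip_point_offset is the distance from the TCP to the grasp point, in m); z points along the fingers, y is the line along which they close (so a half turn about z gives the same grasp; the last joint's range is limited). The gripper opens to 87 mm and grips with 3 to 60 N. Pads are 19 mm wide; open, the fingers measure 117 mm over their backs; the gripper's body (75 mm by 190 mm) begins 51 mm behind the grasp point.
Start: joints at [-0.099, 0.333, 0.04, 1.465, -0.013, 1.343, -0.059], TCP at [0.65, -0, 0.201] pointing down, gripper open.
Joint ranges: [-2.58, 2.58], [-0.38, 2.09], [-1.3, 1.39], [0.25, 2.4], [-1.5, 4.64], [0.08, 2.09], [-2.65, 2.65]. Speed limits (rad/s): [2.22, 2.22, 2.79, 2.79, 3.14, 3.14, 3.14].

INTERFACE

Orientations are given as a 3x3 rotation matrix whose columns are the frame's x, y, z axes.
In Python, from workcell import telemetry, eyes, finish_job, env gives the robot as it stands.
- The arm moves only by the tool play_rows, never from a script. Its argument "plan" is a list of rows, each a list of 2 entries, a list of its own where there are three numbers: the shift along the world's x, y, z in cm, then the turn about the world's z in degrees. In form: [[[dx, dy, dz], spin], ...]. A call has exactly 10 rows; each row shifts and turns the commanded pose from where the row before left it; what a row does not reach is not made up. A row lasts 1/8 s, in which the tool goes at most 62.5 mm and 10.7 degrees, less where a joint would pass 70% of its speed; a pose out of reach is approached as far as the arm can. A call is refused whole if a number of a shift passes 6.25 or a number of a turn 10.7, either way. A call with a gripper value outside its range is refused whole. "hand" is the closure, from -1 (fully open) to 1 (shut), so that 0 is half open, set as the call begins (left out, the last holds). The fingers move at their own pace and stop on an object; "grip_force" is the grip in N (left out, the last holds). Time passes only in rows, so rows that do not move let the fingers close, or fill a call up. It gives the time, the measured TCP pose, the force, the opening and the grip force at its end, in the units of the state.
- telemetry.observe(): the state, without advancing time (a new reading comes with each control period).
- eyes.read_camera(name): name is "scene" or "side" or "wrist"; returns a dict with "color" (480x640x3 uint8, blue, green, red), "camera_matrix" (3x3 intrinsics, pixels), "xyz" and "rotation" of the camera in the world. Camera axes: x right, y down, z forward; pixel columns grow to the right and rows downward; lengths in m; the calibration is good to about 2 mm. A picture is of the moment at which its call begins. There is no depth.
- finish_job(): hands the job in; it is judged then, once.
The state is a dict: "clock": time; "joint_pos": joint angles; "dq": joint speeds; "tau": joint torques, N m; "tool_pos": TCP position; "ee_rot": TCP orientation; "ft_force": force on the tool from outside, world axes, zero at the start; "moment": the same for the moment, N m; "grip_width": finger opening in m; "grasp_force": force on a finger pad.
Only numpy, scipy, OpenCV 4.12 (cv2) and the standard library are available. Lean on these libraries where they do the work, as an engineer would, in place of code of your own. Each camera call takes 0.05 s, during which the arm holds its last target. There are 200 camera calls.

## Working session

There is one attempt and no reset: what is moved stays moved. The work goes in short steps, Python scripts to look and compute and a tool call to move; the robot and the scene stay as the last step left them, time stands still between calls to the robot, and variables do not carry over. Pictures are saved under pics/ and viewed, at most 10 in all, crops included, and the job is handed in when it is done.

Besides the shell and the picture viewer there is one more tool, called after "Request:" as a command line: name --argument value ..., lists and objects as JSON in quotes. play_rows: Moves the arm, as the interface text tells. Its arguments: {"type":"object","properties":{"plan":{"type":"array"},"hand":{"type":"number"},"grip_force":{"type":"number"}},"required":["plan"]}

```bash
mkdir -p pics; ls
cat > h.py <<'E'
import numpy as np, cv2
from workcell import telemetry, eyes, env
def cam(n, save=None):
    c=eyes.read_camera(n)
    if save: cv2.imwrite('pics/'+save,c['color'])
    return c
def ray(c,u,v):
    K=np.array(c['camera_matrix']); d=np.array(c['rotation'])@np.linalg.solve(K,[u,v,1.]); return np.array(c['xyz']),d
def atz(c,u,v,z):
    o,d=ray(c,u,v); return o+d*(z-o[2])/d[2]
def proj(c,p):
    q=np.array(c['rotation']).T@(np.array(p)-np.array(c['xyz'])); q=np.array(c['camera_matrix'])@q; return q[:2]/q[2]
E
python3 - <<'E'
from h import *
import pickle
d={}
for n in('scene','side'):
    d[n]=cam(n,n+'1.png'); print(n,d[n]['xyz'],np.round(d[n]['rotation'],3).tolist(),np.round(d[n]['camera_matrix'],1).tolist())
pickle.dump(d,open('c1.pkl','wb'))
print(env.grip_point_offset, telemetry.observe())
E
```

```text
pics
scene [1.31916506 0.30168991 1.06125112] [[-0.385, 0.67, -0.635], [0.923, 0.288, -0.255], [0.012, -0.684, -0.729]] [[494.3, 0.0, 316.0], [0.0, 494.3, 242.8], [0.0, 0.0, 1.0]]
side [-0.2710787  -0.78312838  0.9802239 ] [[0.721, -0.429, 0.544], [-0.693, -0.452, 0.562], [0.005, -0.782, -0.623]] [[526.5, 0.0, 330.9], [0.0, 526.5, 240.6], [0.0, 0.0, 1.0]]
0.0187 {'clock': 0.1, 'joint_pos': array([-0.0991975 ,  0.33383575,  0.03986648,  1.46619115, -0.01340259,
        1.34323939, -0.05850782]), 'dq': array([-0.00058386, -0.00139744,  0.00014133, -0.00183326,  0.00062871,
        0.00142728, -0.00102201]), 'tau': array([ 3.73962146e-03, -6.57807541e+01,  1.33961700e+00, -4.04708719e+01,
       -5.96434018e-02,  4.10120690e-02, -6.81097418e-06]), 'tool_pos': array([ 6.49562947e-01, -2.33121474e-05,  2.00646942e-01]), 'ee_rot': array([[ 2.00993059e-05,  9.99999013e-01, -1.40493120e-03],
       [ 9.99999996e-01, -2.02249695e-05, -8.94304884e-05],
       [-8.94588148e-05, -1.40492940e-03, -9.99999009e-01]]), 'ft_force': array([-0.03710774, -0.58014237,  0.11262662]), 'moment': array([ 0.04102823, -0.01724953, -0.03062378]), 'grasp_force': 0.0, 'grip_width': 0.08726308636835985}
```

View pics/scene1.png

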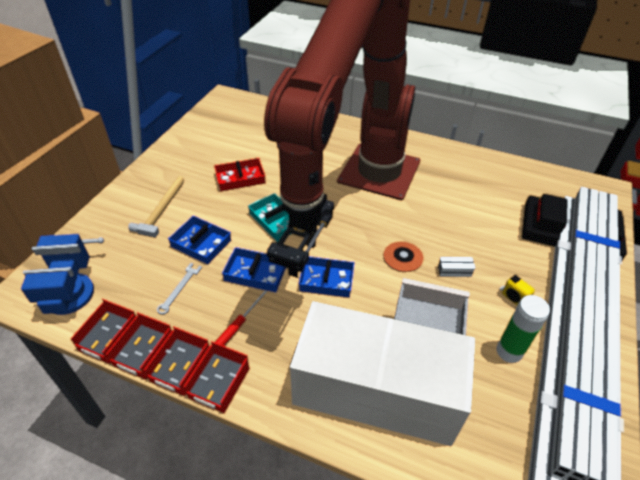

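View pics/side1.png

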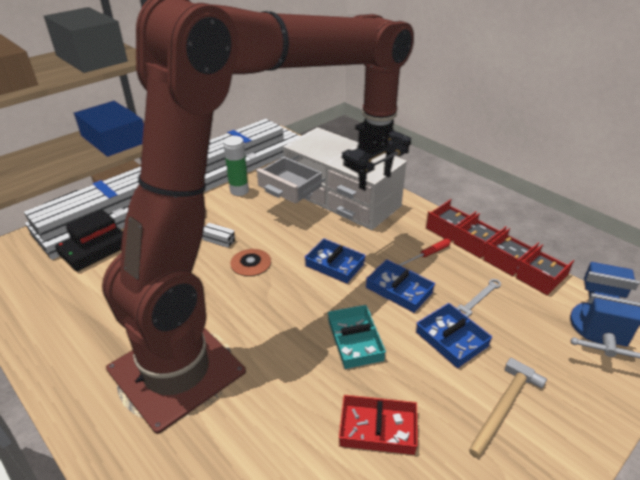

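Run:
```python
import cv2
a=cv2.imread('pics/side1.png')[125:375,240:500]; cv2.imwrite('pics/s_crop.png',cv2.resize(a,None,fx=2.4*1,fy=2.4,interpolation=cv2.INTER_CUBIC))
a=cv2.imread('pics/scene1.png')[205:445,160:480]; cv2.imwrite('pics/c_crop.png',cv2.resize(a,None,fx=2.5,fy=2.5,interpolation=cv2.INTER_CUBIC))
```

```text
(no output)
```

View pics/s_crop.png

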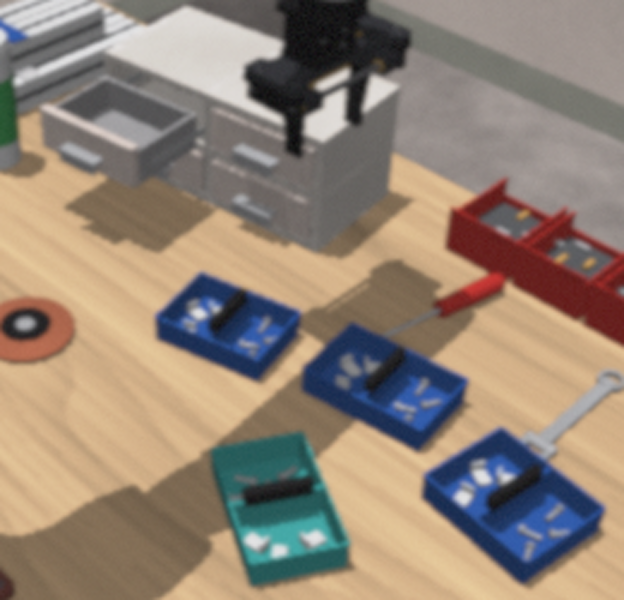

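View pics/c_crop.png

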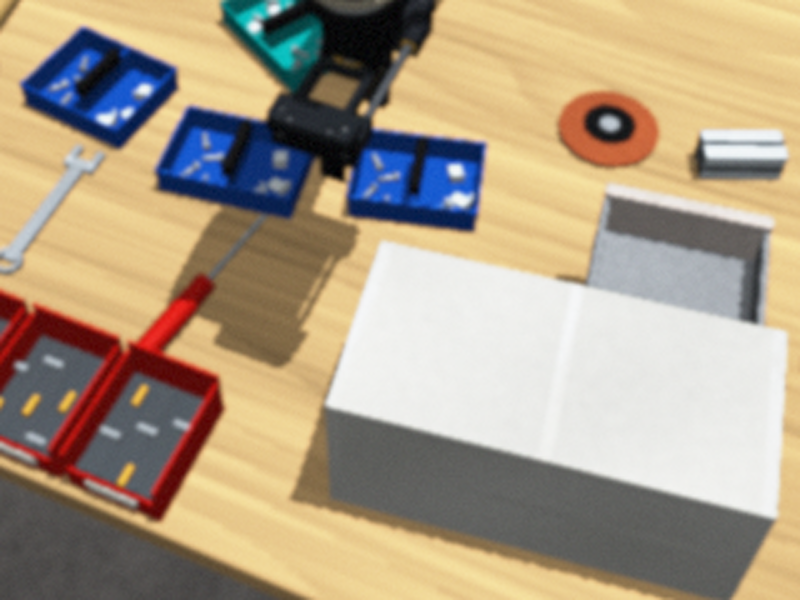

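```bash
cat > fit.py <<'E'
from h import *
import pickle
from scipy.optimize import minimize, least_squares
def mask(img):
    h=cv2.cvtColor(cv2.resize(img,None,fx=4,fy=4,interpolation=cv2.INTER_CUBIC),cv2.COLOR_BGR2HSV)
    return cv2.inRange(h,(108,130,40),(125,255,255))
def blob(m,c,x,y,keep=None):
    u,v=proj(c,[x,y,.02]); r=np.zeros_like(m); cv2.circle(r,(int(4*u),int(4*v)),180,255,-1)
    n,l,s,_=cv2.connectedComponentsWithStats(m)
    ids=set(np.unique(l[(r>0)&(m>0)]))-{0}; i=max(ids,key=lambda k:((l==k)&(r>0)).sum())
    cn=np.argwhere(l==i)[:,::-1].astype(np.int32); return cv2.convexHull(cn).reshape(-1,2)/4.-.375
def hull(c,p):
    x,y,t,w,l=p; P=[]
    R=np.array([[np.cos(t),-np.sin(t)],[np.sin(t),np.cos(t)]])
    for z,e in((0,-.0015),(.036,0)):
        for a in(-1,1):
            for b in(-1,1):
                q=R@[a*(w/2+e),b*(l/2+e)]+[x,y]; P.append(proj(c,[*q,z]))
    return cv2.convexHull(np.float32(P)).reshape(-1,2)
def res(p,obs):
    r=[]
    for c,h in obs:
        m=hull(c,p).reshape(-1,1,2).astype(np.float32)
        # resampled mask hull: signed distance to model polygon
        r+= [cv2.pointPolygonTest(m,(float(a),float(b)),True) for a,b in h]
    return np.array(r)
def resample(h,n=120):
    d=np.vstack([h,h[:1]]); s=np.r_[0,np.cumsum(np.hypot(*np.diff(d,axis=0).T))]; t=np.linspace(0,s[-1],n,False)
    return np.c_[np.interp(t,s,d[:,0]),np.interp(t,s,d[:,1])]
def fit(obs,p0): 
    s=least_squares(res,p0,args=(obs,),x_scale=[.01,.01,.1,.01,.01],diff_step=1e-4,loss='soft_l1'); return s.x,np.sqrt(np.mean(s.fun**2))
E
python3 - <<'E'
from fit import *
d=pickle.load(open('c1.pkl','rb')); S,C=d['side'],d['scene']
f=lambda u,v:(u/2.4+240,v/2.4+125)
g=lambda u,v:(u/2.5+160,v/2.5+205)
mS,mC=mask(S['color']),mask(C['color'])
T={'L':[(203,274),(300,318),(260,362),(158,320)],'M':[(350,325),(466,380),(422,432),(304,370)],'R':[(502,430),(602,508),(528,565),(425,482)]}
for k,v in T.items():
    P=np.array([atz(S,*f(*q),.036)[:2] for q in v]); ctr=P.mean(0)
    print(k,P.round(3).tolist(),ctr.round(3),np.hypot(*np.diff(np.vstack([P,P[:1]]),axis=0).T).round(3))
    e=P[1]-P[0]; t=np.arctan2(e[1],e[0])-np.pi/2  # long axis=y
    e0=[*ctr,t,.105,.145]
    hs=resample(blob(mS,S,*ctr)); hc=resample(blob(mC,C,*ctr))
    for nm,o in(('side',[(S,hs)]),('scene',[(C,hc)]),('both',[(S,hs),(C,hc)])):
        p,r=fit(o,e0); print('  ',nm,p[:2].round(4),'deg %.2f'%np.degrees(p[2]),(p[3:]*1000).round(1),'rms %.2f'%r)
print('cab top scene',[atz(C,*g(*q),.168)[:2].round(3).tolist() for q in[(380,243),(785,333),(775,517),(328,407)]])
print('cab top side',[atz(S,*f(*q),.168)[:2].round(3).tolist() for q in[(187,8),(400,85),(320,140),(108,58)]])
print('panel top outer side',[atz(S,*f(*q),.150)[:2].round(3).tolist() for q in[(43,115),(138,152)]])
print('panel top scene',[atz(C,*g(*q),.150)[:2].round(3).tolist() for q in[(608,186),(772,217)]])
E
```

```text
L [[0.545, 0.085], [0.571, -0.051], [0.484, -0.072], [0.449, 0.059]] [0.512 0.005] [0.139 0.089 0.136 0.1  ]
   side [0.5163 0.0132] deg -165.96 [ 87.  130.4] rms 0.29
   scene [0.515  0.0117] deg -166.20 [ 91.1 134.4] rms 0.36
   both [0.5156 0.0125] deg -166.13 [ 89.1 132.4] rms 0.48
M [[0.603, -0.099], [0.626, -0.247], [0.529, -0.264], [0.509, -0.115]] [ 0.567 -0.181] [0.15  0.098 0.151 0.095]
   side [ 0.5708 -0.1775] deg -172.08 [ 90.5 145.8] rms 0.23
   scene [ 0.5704 -0.1793] deg -173.25 [ 90.2 146.7] rms 1.07
   both [ 0.5706 -0.1783] deg -172.63 [ 90.3 146.2] rms 0.82
R [[0.592, -0.32], [0.576, -0.451], [0.465, -0.442], [0.477, -0.31]] [ 0.527 -0.381] [0.132 0.111 0.132 0.116]
   side [ 0.5323 -0.3771] deg -187.17 [104.4 132.8] rms 0.19
   scene [ 0.5308 -0.3785] deg -187.02 [106.  130.8] rms 0.18
   both [ 0.5317 -0.3776] deg -187.04 [104.9 132.1] rms 0.31
cab top scene [[0.712, 0.051], [0.664, 0.401], [0.83, 0.424], [0.878, 0.076]]
cab top side [[0.829, 0.419], [0.881, 0.074], [0.71, 0.056], [0.655, 0.384]]
panel top outer side [[0.522, 0.353], [0.552, 0.207]]
panel top scene [[0.554, 0.219], [0.529, 0.369]]
```

Request:
play_rows --plan '[[[-1.34, 0.13, 0], -7.6], [[-1.34, 0.13, 0], -7.6], [[-1.34, 0.13, 0], -7.6], [[-1.34, 0.12, 0], -7.6], [[-1.34, 0.13, 0], -7.6], [[-1.34, 0.12, 0], -7.6], [[-1.34, 0.13, 0], -7.6], [[-1.34, 0.12, 0], -7.6], [[-1.34, 0.13, 0], -7.6], [[-1.34, 0.12, 0], -7.6]]' --hand -1

```text
clock: 1.35
tool_pos: [0.5153, 0.0126, 0.2011]
ee_rot: [[0.971, 0.238, -0.001], [0.238, -0.971, -0.0], [-0.001, -0.0, -1.0]]
ft_force: [0.2, -0.4, 0.3]
grip_width: 0.087
grasp_force: 0.0
```

Run:
```python
from h import *
import pickle
d={'wrist':cam('wrist','w1.png'),'scene':cam('scene','scene2.png')}
pickle.dump(d,open('c2.pkl','wb')); w=d['wrist']
s=telemetry.observe(); print(s['clock'],s['tool_pos'],s['joint_pos'],s['ee_rot'],w['xyz'],np.round(w['rotation'],3).tolist(),w['camera_matrix'].tolist())
```

```text
1.45 [0.51497596 0.01267403 0.20132811] [-0.24133396  0.05713319  0.136307    1.79468032 -0.00831108  1.2909338
 -1.43087909] [[ 9.70653207e-01  2.40482733e-01 -6.37246193e-04]
 [ 2.40482879e-01 -9.70653367e-01  1.62257142e-04]
 [-5.79525122e-04 -3.10742214e-04 -9.99999784e-01]] [0.59749604 0.03299449 0.38543547] [[0.239, -0.925, -0.297], [-0.971, -0.228, -0.071], [-0.002, 0.305, -0.952]] [[334.29583141691523, 0.0, 312.3753654087629], [0.0, 334.29583141691523, 234.78433992117493], [0.0, 0.0, 1.0]]
```

View pics/w1.png

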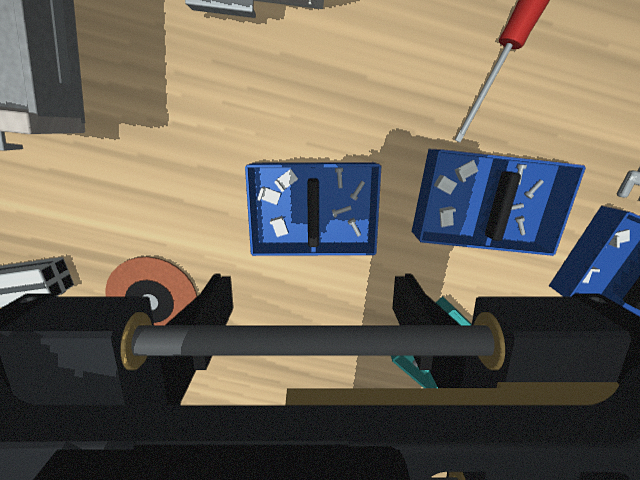

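The wrist view shows the left tray square-on: its rim corners are at about (247,163), (380,163), (378,255), (249,256) and its bar runs (313,178)–(313,247).

Run:
```python
from h import *
import pickle
d=pickle.load(open('c2.pkl','rb')); w=d['wrist']; C=d['scene']
def rep(n,v):
    P=np.array([atz(w,*q,.036)[:2] for q in v]); e=P[1]-P[0]
    print(n,P.round(4).tolist(),P.mean(0).round(4),np.hypot(*np.diff(np.vstack([P,P[:1]]),axis=0).T).round(4),'yaw',[round(float(np.degrees(np.arctan2(*(a)[::-1]))),2) for a in (P[0]-P[1],P[3]-P[2],P[0]-P[3],P[1]-P[2])])
rep('L',[(247,163),(380,163),(378,255),(249,256)])
rep('M',[(428,149),(585,166),(555,255),(413,241)])
print('bar',atz(w,313,178,.05),atz(w,314,247,.05))
for n,s in (('w1',3),):
    pass
a=C['color'][255:345,380:490]; cv2.imwrite('pics/dr.png',cv2.resize(a,None,fx=6,fy=6,interpolation=cv2.INTER_CUBIC))
```

```text
L [[0.5477, 0.0905], [0.5804, -0.0421], [0.4831, -0.0701], [0.4474, 0.0699]] [0.5146 0.0121] [0.1366 0.1012 0.1445 0.1025] yaw [103.82, 104.32, 11.64, 16.07]
M [[0.6053, -0.0852], [0.6278, -0.2476], [0.5304, -0.2622], [0.5082, -0.1027]] [ 0.5679 -0.1744] [0.164  0.0984 0.161  0.0987] yaw [97.88, 97.95, 10.23, 8.48]
bar [0.55098216 0.02151257 0.05      ] [0.48010188 0.00295335 0.05      ]
```

View pics/dr.png

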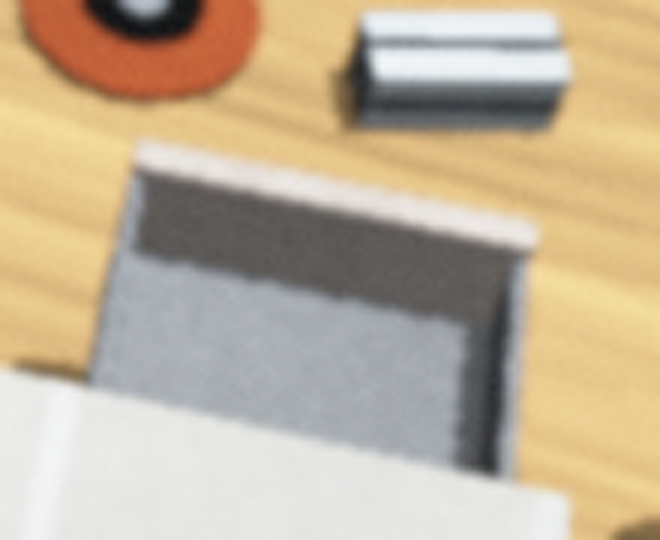

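The drawer crop shows the panel's top edge from about (403,279) to (469,295), and the drawer is empty. By size the left tray is the one that fits, so I'll grip that one.

Request:
play_rows --plan '[[[0.05, -0.05, -3], 0], [[0, 0, -3], 0], [[0, 0, -3], 0], [[0, 0, -3], 0], [[0, 0, -2], 0], [[0, 0, -2], 0], [[0, 0, -1], 0], [[0, 0, -1], 0], [[0, 0, 0], 0], [[0, 0, 0], 0]]'

```text
clock: 2.7
tool_pos: [0.5169, 0.0121, 0.022]
ee_rot: [[0.97, 0.242, 0.001], [0.242, -0.97, 0.0], [0.001, 0.0, -1.0]]
ft_force: [0.4, 0.0, -0.7]
grip_width: 0.087
grasp_force: 0.0
```

Request:
play_rows --plan '[[[0, 0, 0], 0], [[0, 0, 0], 0], [[0, 0, 0], 0], [[0, 0, 0], 0], [[0, 0, 0], 0], [[0, 0, 0], 0], [[0, 0, 0], 0], [[0, 0, 0], 0], [[0, 0, 0], 0], [[0, 0, 0], 0]]' --hand 1 --grip_force 25

```text
clock: 3.95
tool_pos: [0.5165, 0.0121, 0.0215]
ee_rot: [[0.97, 0.242, 0.0], [0.242, -0.97, 0.0], [0.0, -0.0, -1.0]]
ft_force: [0.9, -0.2, 0.9]
grip_width: 0.0115
grasp_force: 25.0
```

Request:
play_rows --plan '[[[0, 0, 2], 0], [[0, 0, 4], 0], [[0, 0, 4], 0], [[0, 0, 4], -1], [[-0.4, 3, 3], -1], [[-0.4, 3, 3], -1], [[-0.4, 3, 2], -1], [[-0.4, 3, 2], -1], [[0, 2, 0], -1.2], [[0, 2, 0], 0]]'

```text
clock: 5.2
tool_pos: [0.5003, 0.1728, 0.2613]
ee_rot: [[0.991, 0.136, -0.0], [0.136, -0.991, -0.0], [-0.0, 0.0, -1.0]]
ft_force: [0.8, -0.2, -0.8]
grip_width: 0.0117
grasp_force: 25.0
```

Request:
play_rows --plan '[[[0, 0, 0], 0], [[0, 0, 0], 0], [[0, 0, 0], 0], [[0, 0, 0], 0], [[0, 0, 0], 0], [[0, 0, 0], 0], [[0, 0, 0], 0], [[0, 0, 0], 0], [[0, 0, 0], 0], [[0, 0, 0], 0]]'

```text
clock: 6.45
tool_pos: [0.5005, 0.1721, 0.2614]
ee_rot: [[0.991, 0.136, 0.0], [0.136, -0.991, 0.0], [0.0, -0.0, -1.0]]
ft_force: [-0.8, 0.4, -1.7]
grip_width: 0.0115
grasp_force: 25.0
```

Run:
```python
from h import *
import pickle
d={n:cam(n,n+'3.png') for n in('wrist','scene','side')}
pickle.dump(d,open('c3.pkl','wb')); w=d['wrist']
s=telemetry.observe(); print(s['clock'],s['tool_pos'],s['ee_rot'].round(4).tolist(),s['ft_force'],s['moment'])
print('can',atz(d['scene'],513,350,0))
```

```text
6.6 [0.50046957 0.17208802 0.26144521] [[0.9908, 0.1357, -0.0], [0.1357, -0.9908, 0.0001], [-0.0, -0.0001, -1.0]] [ 0.62956676 -0.11493707 -1.83172187] [ 0.03590095  0.09384913 -0.02938569]
can [0.53732741 0.5150938  0.        ]
```

View pics/wrist3.png

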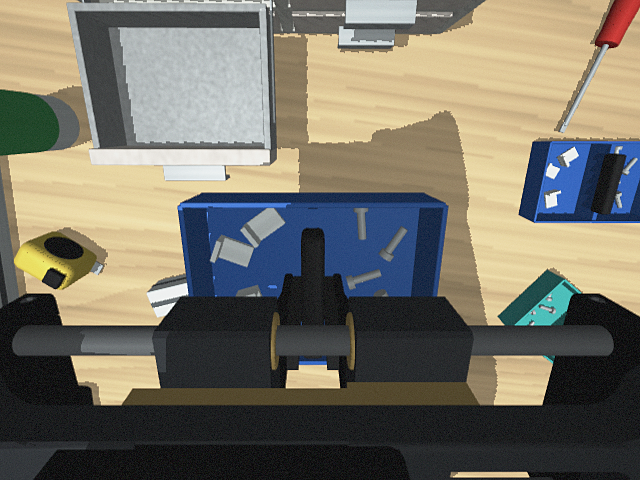

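Run:
```python
import cv2
a=cv2.imread('pics/wrist3.png')
d=cv2.resize(a[0:185,55:285],None,fx=3.2,fy=3.2,interpolation=cv2.INTER_CUBIC)
cv2.imwrite('pics/z.png',d[:600]);print(d.shape)
```

```text
(592, 736, 3)
```

View pics/z.png

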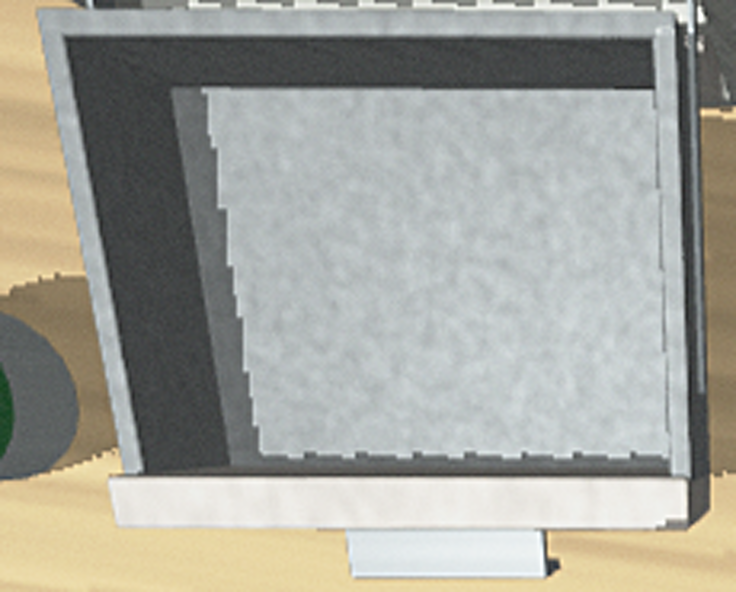

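The enlarged crop shows the drawer's inner wall-top corners at (64,36), (653,39), (145,474) and (671,476), and the panel top at (108,478)–(690,478) and (117,527)–(688,528).

Run:
```python
from h import *
import pickle
from scipy.optimize import least_squares
d=pickle.load(open('c3.pkl','rb')); w=d['wrist']
obs=[((64,36),(52,72,45)),((653,39),(52,-72,45)),((145,472),(-52,72,45)),((671,475),(-52,-72,45)),
((108,478),(-52,78,53)),((690,478),(-52,-78,53)),((117,527),(-66,78,53)),((688,528),(-66,-78,53)),((40,10),(58,78,45)),
((172,88),(52,72,0)),((231,465),(-52,72,0))]
U=np.array([[a/3.2+55-.35,b/3.2-.35] for (a,b),_ in obs]); X=np.array([x for _,x in obs])/1000
def R(t): return np.array([[np.cos(t),-np.sin(t),0],[np.sin(t),np.cos(t),0],[0,0,1]])
def f(p,z=.097): 
    return np.concatenate([proj(w,R(p[2])@x+[p[0],p[1],p[3]])-u for x,u in zip(X,U)])
s=least_squares(f,[.605,.3,.13,.097]); print('drawer',s.x[:2].round(4),np.degrees(s.x[2]).round(2),s.x[3].round(4)); print(s.fun.reshape(-1,2).round(1).tolist())
g=lambda p:f([*p,.097]); s=least_squares(g,s.x[:3]); print('drawer z fixed',s.x[:2].round(4),np.degrees(s.x[2]).round(2)); print(s.fun.reshape(-1,2).round(1).tolist())
im=w['color'].astype(int); bl=(im[:,:,0]-im[:,:,2])
for v in range(190,232,3):
    r=np.where(bl[v,150:480]>25)[0]; print(v,r.min()+150,r.max()+150,end=' | ')
print()
for u in (200,240,310,380,430): print(u,[(v,int(im[v,u,0]),int(im[v,u,2])) for v in range(188,214)])
st=telemetry.observe(); t=st['tool_pos']; yaw=np.arctan2(*st['ee_rot'][[1,0],0]); zt=t[2]-.0215
for z,e in((.036,0),(0,.0015)):
  print('pred',[proj(w,R(yaw)@[a*(.05025-e),b*(.07025-e),0]+[t[0],t[1],zt+z]).round(1).tolist() for a,b in((1,1),(1,-1),(-1,1),(-1,-1))],np.degrees(yaw))
```

```text
drawer [0.6034 0.3026] 7.67 0.0972
[[0.8, 0.2], [-0.2, -0.2], [0.6, 0.4], [-0.4, 0.1], [-0.5, -0.9], [-0.6, -0.3], [-0.1, 0.3], [0.6, 0.6], [-1.0, -0.6], [0.3, 0.3], [0.7, 0.1]]
drawer z fixed [0.6034 0.3027] 7.67
[[0.8, 0.3], [-0.2, -0.1], [0.6, 0.4], [-0.5, 0.0], [-0.4, -1.0], [-0.7, -0.4], [-0.0, 0.3], [0.5, 0.6], [-1.0, -0.5], [0.4, 0.4], [0.7, 0.1]]Traceback (most recent call last):
  File "<stdin>", line 16, in <module>
    return umr_minimum(a, axis, None, out, keepdims, initial, where)
ValueError: zero-size array to reduction operation minimum which has no identity
```

Run:
```python
from h import *
import pickle
d=pickle.load(open('c3.pkl','rb')); w=d['wrist']
def R(t): return np.array([[np.cos(t),-np.sin(t),0],[np.sin(t),np.cos(t),0],[0,0,1]])
im=w['color'].astype(int); bl=(im[:,:,0]-im[:,:,2])
for v in range(194,290,4):
    r=np.where(bl[v,150:480]>25)[0]; print(v,r.min()+150,r.max()+150,end=' | ')
print()
for u in (215,280,350,420): print(u,' '.join(f'{v}:{im[v,u,0]}/{im[v,u,2]}' for v in range(188,214)))
st=telemetry.observe(); t=st['tool_pos']; yaw=np.arctan2(*st['ee_rot'][[1,0],0]); zt=t[2]-.0215
for z,e in((.036,0),(0,.0015),(.05,0)):
  q=((1,1),(1,-1),(-1,1),(-1,-1)) if z!=.05 else((36/50.25,6/70.25),(36/50.25,-6/70.25))
  print('pred',[proj(w,R(yaw)@[a*(.05025-e),b*(.07025-e),0]+[t[0],t[1],zt+z]).round(1).tolist() for a,b in q],np.degrees(yaw))
a=im.astype(np.uint8)[185:315,165:460]; cv2.imwrite('pics/t.png',cv2.resize(a,None,fx=2.7,fy=2.7,interpolation=cv2.INTER_CUBIC))
```

```text
194 200 425 | 198 192 434 | 202 182 443 | 206 178 447 | 210 178 447 | 214 179 446 | 218 179 446 | 222 180 445 | 226 180 445 | 230 181 444 | 234 181 444 | 238 182 443 | 242 182 443 | 246 183 442 | 250 183 442 | 254 184 441 | 258 184 441 | 262 185 440 | 266 185 440 | 270 186 439 | 274 186 439 | 278 186 438 | 282 187 438 | 286 187 437 | 
215 188:168/234 189:170/234 190:169/237 191:173/251 192:119/161 193:74/34 194:69/11 195:73/15 196:74/20 197:80/37 198:73/22 199:75/18 200:72/24 201:69/25 202:106/34 203:193/68 204:226/88 205:217/77 206:229/81 207:145/51 208:111/32 209:123/34 210:121/34 211:124/43 212:122/35 213:123/33
280 188:166/231 189:163/232 190:165/235 191:177/250 192:126/166 193:70/31 194:72/9 195:74/20 196:75/19 197:70/14 198:73/22 199:77/24 200:77/32 201:67/19 202:108/35 203:197/69 204:220/78 205:218/73 206:224/79 207:177/54 208:128/36 209:120/40 210:127/43 211:124/41 212:124/35 213:128/37
350 188:98/142 189:94/139 190:96/145 191:102/157 192:91/97 193:77/30 194:78/30 195:77/30 196:76/30 197:73/14 198:76/21 199:79/33 200:73/26 201:74/26 202:91/34 203:117/37 204:127/44 205:127/41 206:130/45 207:112/35 208:128/48 209:130/43 210:125/40 211:129/45 212:128/48 213:132/50
420 188:96/136 189:91/134 190:98/143 191:93/148 192:85/91 193:76/28 194:76/17 195:72/22 196:77/26 197:76/29 198:75/20 199:76/31 200:75/26 201:68/19 202:94/31 203:119/36 204:129/42 205:126/39 206:132/43 207:105/31 208:65/21 209:60/21 210:64/26 211:59/19 212:63/9 213:69/25
pred [[177.2, 197.6], [449.8, 198.0], [197.4, 360.9], [428.9, 361.3]] 7.799084636842027
pred [[202.4, 188.4], [424.4, 188.7], [216.0, 325.3], [410.2, 325.7]] 7.799084636842027
pred [[301.1, 232.3], [325.7, 232.3]] 7.799084636842027
```

View pics/t.png

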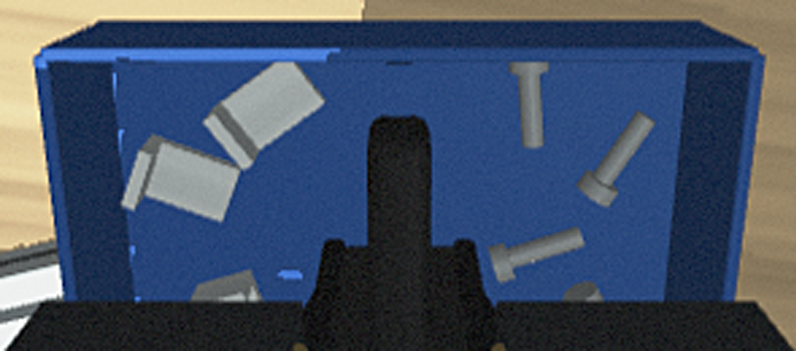

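The tray rim's far edge is at v≈202, corners at u≈178 and 447.5. That puts the tray about 2.2 mm behind the TCP and square to it.

Request:
play_rows --plan '[[[1.3, 1.65, 0], -0.1], [[1.3, 1.65, 0], 0], [[1.3, 1.65, 0], 0], [[1.3, 1.65, 0], 0], [[1.3, 1.65, 0], 0], [[1.3, 1.6, 0], 0], [[1.3, 1.6, 0], 0], [[1.4, 1.6, -2], 0], [[0, 0, -3], 0], [[0, 0, -3], 0]]'

```text
clock: 7.85
tool_pos: [0.6055, 0.3029, 0.1802]
ee_rot: [[0.991, 0.134, -0.0], [0.134, -0.991, -0.0], [-0.0, 0.0, -1.0]]
ft_force: [0.7, -0.1, -1.5]
grip_width: 0.0117
grasp_force: 25.0
```

Request:
play_rows --plan '[[[0, 0, 0], 0], [[0, 0, 0], 0], [[0, 0, 0], 0], [[0, 0, 0], 0], [[0, 0, 0], 0], [[0, 0, 0], 0], [[0, 0, 0], 0], [[0, 0, 0], 0], [[0, 0, 0], 0], [[0, 0, 0], 0]]'

```text
clock: 9.1
tool_pos: [0.6055, 0.3026, 0.1814]
ee_rot: [[0.991, 0.134, -0.0], [0.134, -0.991, 0.0], [-0.0, -0.0, -1.0]]
ft_force: [-0.4, 0.3, -1.8]
grip_width: 0.0113
grasp_force: 25.0
```

Run:
```python
from h import *
s=telemetry.observe(); print(s['clock'],s['tool_pos'].round(4),s['ee_rot'].round(4).tolist(),s['ft_force'].round(2))
```

```text
9.1 [0.6055 0.3026 0.1814] [[0.991, 0.134, -0.0001], [0.134, -0.991, 0.0001], [-0.0001, -0.0001, -1.0]] [-0.44  0.28 -1.83]
```

Request:
play_rows --plan '[[[0, 0, -0.4], 0], [[0, 0, -0.4], 0], [[0, 0, -0.4], 0], [[0, 0, -0.3], 0], [[0, 0, -0.3], 0], [[0, 0, -0.3], 0], [[0, 0, -0.2], 0], [[0, 0, 0], 0], [[0, 0, 0], 0], [[0, 0, 0], 0]]'

```text
clock: 10.35
tool_pos: [0.6055, 0.3026, 0.1586]
ee_rot: [[0.991, 0.134, 0.0], [0.134, -0.991, 0.0], [0.0, -0.0, -1.0]]
ft_force: [-0.5, -0.7, -1.7]
grip_width: 0.0118
grasp_force: 25.0
```

Request:
play_rows --plan '[[[0, 0, -0.2], 0], [[0, 0, -0.2], 0], [[0, 0, -0.2], 0], [[0, 0, -0.2], 0], [[0, 0, -0.2], 0], [[0, 0, -0.2], 0], [[0, 0, -0.2], 0], [[0, 0, -0.2], 0], [[0, 0, -0.1], 0], [[0, 0, 0], 0]]'

```text
clock: 11.6
tool_pos: [0.6054, 0.3026, 0.1414]
ee_rot: [[0.991, 0.134, -0.0], [0.134, -0.991, -0.0], [-0.0, 0.0, -1.0]]
ft_force: [0.2, -0.2, -1.7]
grip_width: 0.0117
grasp_force: 25.0
```

Request:
play_rows --plan '[[[0, 0, -0.2], 0], [[0, 0, -0.2], 0], [[0, 0, -0.2], 0], [[0, 0, -0.2], 0], [[0, 0, -0.2], 0], [[0, 0, -0.2], 0], [[0, 0, -0.2], 0], [[0, 0, -0.1], 0], [[0, 0, 0], 0], [[0, 0, 0], 0]]'

```text
clock: 12.85
tool_pos: [0.6055, 0.3026, 0.1266]
ee_rot: [[0.991, 0.134, 0.0], [0.134, -0.991, 0.0], [0.0, -0.0, -1.0]]
ft_force: [-0.5, 0.3, -1.7]
grip_width: 0.0118
grasp_force: 25.0
```

Request:
play_rows --plan '[[[0, 0, -0.1], 0], [[0, 0, -0.1], 0], [[0, 0, -0.1], 0], [[0, 0, -0.1], 0], [[0, 0, -0.1], 0], [[0, 0, -0.1], 0], [[0, 0, -0.1], 0], [[0, 0, 0], 0], [[0, 0, 0], 0], [[0, 0, 0], 0]]'

```text
clock: 14.1
tool_pos: [0.6055, 0.3026, 0.1195]
ee_rot: [[0.991, 0.134, 0.0], [0.134, -0.991, 0.0], [0.0, -0.0, -1.0]]
ft_force: [0.5, -0.4, -1.3]
grip_width: 0.0116
grasp_force: 25.0
```

Request:
play_rows --plan '[[[0, 0, -0.05], 0], [[0, 0, -0.05], 0], [[0, 0, 0], 0], [[0, 0, 0], 0], [[0, 0, 0], 0], [[0, 0, 0], 0], [[0, 0, 0], 0], [[0, 0, 0], 0], [[0, 0, 0], 0], [[0, 0, 0], 0]]'

```text
clock: 15.35
tool_pos: [0.6055, 0.3026, 0.1185]
ee_rot: [[0.991, 0.134, 0.0], [0.134, -0.991, 0.0], [0.0, -0.0, -1.0]]
ft_force: [0.4, 0.0, 1.0]
grip_width: 0.0118
grasp_force: 25.0
```

The weight came off at exactly the predicted height, so I'll release and lift clear.

Request:
play_rows --plan '[[[0, 0, 0], 0], [[0, 0, 0], 0], [[0, 0, 0], 0], [[0, 0, 0], 0], [[0, 0, 1], 0], [[0, 0, 2], 0], [[0, 0, 3], 0], [[0, 0, 4], 0], [[0, 0, 4], 0], [[0, 0, 0], 0]]' --hand 0

```text
clock: 16.6
tool_pos: [0.6071, 0.3035, 0.2645]
ee_rot: [[0.991, 0.134, 0.007], [0.134, -0.991, 0.004], [0.008, -0.003, -1.0]]
ft_force: [-0.3, -0.1, -0.3]
grip_width: 0.0434
grasp_force: 0.0
```

Run:
```python
from h import *
import pickle
d={n:cam(n,n+'4.png') for n in('wrist','scene','side')}
pickle.dump(d,open('c4.pkl','wb'))
s=telemetry.observe(); print(s['clock'],s['tool_pos'].round(4),s['joint_pos'].round(2))
a=d['scene']['color'][240:400,370:560]; b=d['side']['color'][110:270,200:390]
cv2.imwrite('pics/m.png',cv2.resize(np.hstack([a,b]),None,fx=2.1,fy=2.1,interpolation=cv2.INTER_CUBIC))
# drawer check with the panel position: push point
t=np.radians(7.67); c=np.array([.6034,.3027]); ex=np.array([np.cos(t),np.sin(t)])
print('front',c-ex*.066,'shut front',c-ex*.066+ex*.136, 'panel top .150, push z .138')
```

```text
16.75 [0.6053 0.3025 0.2586] [-0.51  0.37 -0.03  1.3   0.01  1.47 -1.97]
front [0.53799049 0.29389116] shut front [0.67277373 0.31204271] panel top .150, push z .138
```

View pics/m.png

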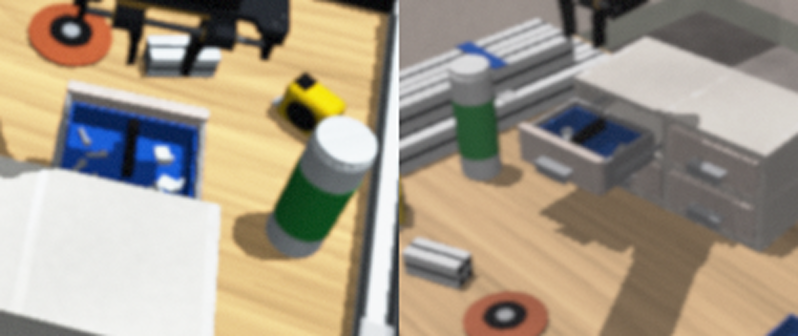

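The tray sits level and below the rim in the drawer: the left panel shows blue inside the walls, and the side view shows its bar just above the rim. Next I'll go round to the front with the fingers shut.

Request:
play_rows --plan '[[[-2.2, -0.28, 0], 0], [[-2.2, -0.28, 0], 0], [[-2.2, -0.28, 0], 0], [[-2.2, -0.28, 0], 0], [[-2.1, -0.3, 0], 0], [[0, 0, 0], 0], [[0, 0, -3.5], 0], [[0, 0, -3.5], 0], [[0, 0, -3.5], 0], [[0, 0, -2.9], 0]]' --hand 1

```text
clock: 18.0
tool_pos: [0.4966, 0.2878, 0.1222]
ee_rot: [[0.991, 0.134, -0.001], [0.133, -0.991, -0.001], [-0.002, 0.001, -1.0]]
ft_force: [0.4, -0.1, -0.7]
grip_width: 0.0006
grasp_force: 0.0
```

Request:
play_rows --plan '[[[0.5, 0.067, 0], 0], [[0.5, 0.067, 0], 0], [[0.5, 0.067, 0], 0], [[0.5, 0.067, 0], 0], [[0.5, 0.067, 0], 0], [[0.5, 0.067, 0], 0], [[0.5, 0.067, 0], 0], [[0.5, 0.067, 0], 0], [[0.5, 0.067, 0], 0], [[0.5, 0.067, 0], 0]]'

```text
clock: 19.25
tool_pos: [0.5468, 0.2951, 0.1244]
ee_rot: [[0.991, 0.134, -0.0], [0.134, -0.991, -0.0], [-0.0, -0.0, -1.0]]
ft_force: [-1.9, -1.1, 0.7]
grip_width: 0.0004
grasp_force: 0.7
```

Request:
play_rows --plan '[[[0.9, 0.121, 0], 0], [[0.9, 0.121, 0], 0], [[0.9, 0.121, 0], 0], [[0.9, 0.121, 0], 0], [[0.9, 0.121, 0], 0], [[0.9, 0.121, 0], 0], [[0.9, 0.121, 0], 0], [[0.9, 0.121, 0], 0], [[0.9, 0.121, 0], 0], [[0.9, 0.121, 0], 0]]'

```text
clock: 20.5
tool_pos: [0.6371, 0.3072, 0.1244]
ee_rot: [[0.991, 0.134, 0.0], [0.134, -0.991, -0.0], [0.0, 0.0, -1.0]]
ft_force: [-1.8, -0.5, 1.7]
grip_width: 0.0004
grasp_force: 0.7
```

Request:
play_rows --plan '[[[0.2, 0.027, 0], 0], [[0.2, 0.027, 0], 0], [[0.2, 0.027, 0], 0], [[0.2, 0.027, 0], 0], [[0.2, 0.027, 0], 0], [[0.2, 0.027, 0], 0], [[0.2, 0.027, 0], 0], [[0, 0, 0], 0], [[0, 0, 0], 0], [[0, 0, 0], 0]]'

```text
clock: 21.75
tool_pos: [0.6506, 0.3093, 0.1247]
ee_rot: [[0.991, 0.134, 0.0], [0.134, -0.991, 0.0], [0.0, -0.0, -1.0]]
ft_force: [-0.4, -0.2, -0.2]
grip_width: 0.0002
grasp_force: 0.0
```

Request:
play_rows --plan '[[[0.1, 0.013, 0], 0], [[0.1, 0.013, 0], 0], [[0.1, 0.013, 0], 0], [[0.1, 0.013, 0], 0], [[0.1, 0.013, 0], 0], [[0.1, 0.013, 0], 0], [[0.1, 0.013, 0], 0], [[0.1, 0.013, 0], 0], [[0.1, 0.013, 0], 0], [[0.1, 0.013, 0], 0]]'

```text
clock: 23.0
tool_pos: [0.6603, 0.3104, 0.1244]
ee_rot: [[0.991, 0.134, -0.0], [0.134, -0.991, -0.0], [-0.0, -0.0, -1.0]]
ft_force: [-5.0, -0.5, 1.9]
grip_width: 0.0004
grasp_force: 2.4
```

Request:
play_rows --plan '[[[0.1, 0.013, 0], 0], [[0.1, 0.013, 0], 0], [[0.1, 0.013, 0], 0], [[0.1, 0.013, 0], 0], [[0.1, 0.013, 0], 0], [[0, 0, 0], 0], [[0, 0, 0], 0], [[0, 0, 0], 0], [[0, 0, 0], 0], [[0, 0, 0], 0]]'

```text
clock: 24.25
tool_pos: [0.6606, 0.3105, 0.1242]
ee_rot: [[0.991, 0.135, -0.009], [0.135, -0.991, -0.003], [-0.01, 0.001, -1.0]]
ft_force: [-23.2, -6.3, 12.4]
grip_width: 0.0005
grasp_force: 11.7
```

A hard stop at 23 N after about 133 mm of travel means the drawer is shut. I'll back off and verify.

Request:
play_rows --plan '[[[-0.5, -0.067, 0], 0], [[-1, -0.134, 0], 0], [[-2, -0.27, 0], 0], [[-2, -0.27, 0], 0], [[-2, -0.27, 1], 0], [[-2, -0.27, 2], 0], [[-1, -0.1, 3], 0], [[0, 0, 3], 0], [[0, 0, 2], 0], [[0, 0, 0], 0]]'

```text
clock: 25.5
tool_pos: [0.5614, 0.2974, 0.2362]
ee_rot: [[0.991, 0.134, 0.003], [0.134, -0.991, 0.002], [0.004, -0.001, -1.0]]
ft_force: [-0.1, 0.5, 0.7]
grip_width: 0.0004
grasp_force: 0.0
```

Run:
```python
from h import *
d={n:cam(n,n+'5.png') for n in('scene','side','wrist')}
a=d['side']['color'][100:390,200:600]; b=cv2.resize(d['wrist']['color'],(400,300))[:290]
cv2.imwrite('pics/end.png',np.vstack([a,b])[:600])
print(telemetry.observe()['ft_force'])
```

```text
[ 0.25874579  0.00837697 -0.85846019]
```

View pics/end.png

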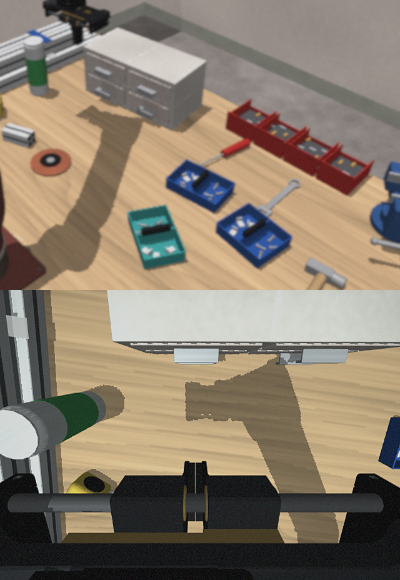

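The drawer front is flush with its neighbours, and the other two trays and the tools are where they were.

```bash
python3 -c "
from workcell import finish_job
print(finish_job())"
```

```text
the job is handed in; nothing more can be done
None
```

The job is handed in: the fitting tray, picked out by measuring all three so no other was tried, is on the drawer's floor and the drawer is shut; the other two trays and the tools were not touched, but I viewed 11 pictures, one over the limit of 10.

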